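# Unstack the specimen jar and put its spacer plate on the plate pile

### The job

First lift the red-lidded specimen jar off the top of the stack and stand it upright in the metal tray. Then lift off the blue spacer plate it stood on and lay it squarely, edges in line, on top of the pile of blue plates on the black mat. Set both down, do not let them drop, and leave the pile where it is.

Things in the scene. Friction and masses are not known exactly. Their poses are not given: they have to be found in the camera images.
- jar_center (a point): Centre (half-way up) of the loose red-lidded clear specimen jar on top of the stack: an upright cylinder 44 mm in diameter, 48 mm high, about 0.09 kg; z axis up along the jar. It stands on the stacked blue spacer plate, up to 30 mm from that plate's middle along its length. (A similar green-lidded jar elsewhere is not part of the job.)
- plate_center (a point): Centre (half-way through) of the loose blue spacer plate under the red-lidded jar: 120 (x axis) by 60 (y axis) by 10 mm thick (z up), 0.085 kg. It lies flat, underside 55 mm above the table, on the white lids of two jars 44 mm wide (31 mm either side of its middle along x) in a wooden rack 18 mm high and 46 mm wide, fixed to the table. Its long edges overhang these jars by about 8 mm; grip it across the 60 mm.
- pile_top (a point): Centre of the upper face of the pile: two loose blue plates of the same size as the stacked one (x axis along the 120 mm length, y axis along the 60 mm width, z up), flat on each other on a black rubber mat 3 mm thick fixed to the table; the upper face is 23 mm above the table. The new plate may lie either way round.
- tray: Open bare-metal instrument tray fixed to the table, 140 mm (x axis) by 200 mm (y axis) outside, walls 4 mm thick and 16 mm high; floor inside 4 mm above the table. Origin: centre of its underside, at table height; z up. It is empty; the jar may stand anywhere inside.
There are look-alikes about, which are no part of the job. What is shaped like the part that bears pile_top but green or pink is not meant.

How it is judged:
By the outcome, as a careful person would: the job done as asked, in the order asked, and still so for the second after the job is handed in, with the robot touching nothing.
It also fails if it takes over 58 s, if anything falls off the work surface, if the arm or the gripper's body presses on something with over 40 N, if the wrist force passes 120 N, or if a joint passes its speed limit or range.

### The arm

A 7-joint arm with a two-finger parallel gripper is mounted at the origin on the work surface. World frame = base frame: x ahead of the robot, y to its left, z up, the work surface at z = 0. Lengths are in m, angles in degrees, forces in N, time in s.
With the tool pointing down it reaches from about 0.4 to 0.85 m from the base axis. Payload 4.4 kg.
Tool frame: the origin (TCP) lies on the front face of the gripper's body, between the roots of the fingers; the fingertips stand 97 mm ahead of it and the grasp point (between the pads) lies 78 mm ahead of it; z points along the fingers, y is the line along which they close (so a half turn about z gives the same grasp; the last joint's range is limited). The gripper opens to 94 mm and grips with 3 to 60 N. Pads are 16 mm wide; open, the fingers measure 119 mm over their backs; the gripper's body (75 mm by 177 mm) begins 78 mm behind the grasp point.
Start: joints at [-77.109, 36.005, 2.206, 86.941, -1.547, 57.084, -1.146], TCP at [0.186, 0.623, 0.303] pointing down, gripper open.
Joint ranges: [-175.42, 175.42], [-21.48, 121.26], [-71.46, 75.88], [10.55, 141.38], [-63.04, 243.04], [13.31, 113.54], [-168.57, 168.57]. Speed limits (degrees/s): [147.25, 147.25, 180, 180, 180, 180, 180].

### API

Orientations are given as [roll, pitch, yaw] about the fixed x, y, z axes, in that order (R = Rz(yaw) Ry(pitch) Rx(roll)).
In Python, from rig import arm gives the robot as it stands.
- The arm moves only by the tool move_arm, never from a script. Its argument "plan" is text: rows parted by semicolons, each of 7 numbers parted by spaces: the shift along the tool's x, y, z in mm, then the turn, a rotation vector about the tool's x, y, z in degrees, then the opening, from 0 (shut) to 1 (fully open). In form: dx dy dz rx ry rz claw; .... A call has 1 to 8 rows; each row is the pose to reach, as a shift and turn from the pose commanded when the call began, along the tool's axes at that moment; what a row does not reach only later rows make up. A row lasts 1/12 s, in which the tool goes at most 41.7 mm and 7.16 degrees, less where a joint would pass 70% of its speed; a pose out of reach is approached as far as the arm can. A call with a gripper value outside its range is refused whole. The fingers move at their own pace and stop on an object; "grip_force" is the grip in N (left out, the last holds). Time passes only in rows, so rows that repeat a pose let the fingers close. It gives the time, the measured TCP pose, the force, the opening and the grip force at its end, in the units of the state.
- arm.state(): the state, without advancing time (a new reading comes with each control period).
- arm.get_image(name): name is "side" or "top"; returns a dict with "color" (400x640x3 uint8, red, green, blue), "fov_y" (degrees; the focal length in pixels is half the picture's height over the tangent of half this angle, whatever the lens; pixels are square), "cx", "cy" (the principal point, pixels), "rvec" (rotation vector, rad) and "tvec" (3), from world to camera coordinates, as OpenCV has them. Camera axes: x right, y down, z forward; pixel columns grow to the right and rows downward; lengths in m; the calibration is good to about 2 mm. A picture is of the moment at which its call begins. There is no depth.
- arm.close_job(): hands the job in; it is judged then, once.
The state is a dict: "time": time; "qpos": joint angles; "joint_vel": joint speeds; "tau": joint torques, N m; "eef_pos": TCP position; "tool_rot": TCP orientation; "force": force on the tool from outside, world axes, zero at the start; "moment": the same for the moment, N m; "width": opening from 0.0 (shut) to 1.0 (fully open); "gripper_force": force on a finger pad.
Only numpy, scipy, OpenCV 4.12 (cv2) and the standard library are available. Lean on these libraries where they do the work, as an engineer would, in place of code of your own. Each camera call takes 0.05 s, during which the arm holds its last target. There are 200 camera calls.

## Working session

There is one attempt and no reset: what is moved stays moved. The work goes in short steps, Python scripts to look and compute and a tool call to move; the robot and the scene stay as the last step left them, time stands still between calls to the robot, and variables do not carry over. Pictures are saved under pics/ and viewed, at most 10 in all, crops included, and the job is handed in when it is done.

Besides the shell and the picture viewer there is one more tool, called after ">>>" as name(argument=value, ...) on one line, values as JSON. move_arm: Moves the arm, as the interface text tells. Its arguments: {"type":"object","properties":{"plan":{"type":"string"},"grip_force":{"type":"number"}},"required":["plan"]}

```bash
mkdir -p pics; cat > h.py <<'E'
import numpy as np, cv2, json, pickle
from rig import arm
from scipy.spatial.transform import Rotation as R
def snap(n,f):
    d=arm.get_image(n); pickle.dump(d,open(f'pics/{f}.pkl','wb')); cv2.imwrite(f'pics/{f}.png',d['color'][:,:,::-1]); return d
def load(f): return pickle.load(open(f'pics/{f}.pkl','rb'))
def K(d):
    f=200/np.tan(np.radians(d['fov_y'])/2); return np.array([[f,0,d['cx']],[0,f,d['cy']],[0,0,1.]])
def P(d):
    return K(d)@np.c_[cv2.Rodrigues(np.array(d['rvec'],float))[0],np.array(d['tvec'],float).reshape(3)]
def proj(d,X):
    X=np.atleast_2d(X); q=(P(d)@np.c_[X,np.ones(len(X))].T).T; return q[:,:2]/q[:,2:]
def onz(d,uv,z):
    "world point at height z for pixel uv"
    r=cv2.Rodrigues(np.array(d['rvec'],float))[0]; c=-r.T@np.array(d['tvec'],float).reshape(3)
    v=r.T@np.linalg.inv(K(d))@np.array([uv[0],uv[1],1.]); return c+v*(z-c[2])/v[2]
def tri(d1,p1,d2,p2):
    X=cv2.triangulatePoints(P(d1),P(d2),np.array(p1,float).reshape(2,1),np.array(p2,float).reshape(2,1))[:,0]; X=X[:3]/X[3]
    return X, np.linalg.norm(proj(d1,X)[0]-p1), np.linalg.norm(proj(d2,X)[0]-p2)
E
python3 - <<'E'
from h import *
for n in('side','top'):
    d=snap(n,n+'0'); print(n,d['fov_y'],d['cx'],d['cy'],d['rvec'],d['tvec'])
    r=cv2.Rodrigues(np.array(d['rvec'],float))[0];print(-r.T@np.array(d['tvec']).ravel(), r[2])
s=arm.state();print({k:s[k] for k in('time','eef_pos','tool_rot','width','force')})
E
```

```text
side 42.183755300471844 318.13487385753615 197.55711622039854 [ 2.08661233 -0.60541991  0.34057414] [-0.38047832  0.23513588  1.08164731]
[-0.10497677 -0.85253773  0.79509297] [ 0.45601241  0.69985925 -0.54977242]
top 50.43309823102913 315.10908046832947 201.3149164433572 [ 2.18505766 -2.13630998  0.13663126] [0.03971777 0.45537136 1.06640885]
[0.32157084 0.05358128 1.11350332] [ 0.12137865 -0.00329175 -0.99260082]
{'time': 0.1, 'eef_pos': array([0.18623377, 0.6223258 , 0.30187879]), 'tool_rot': array([-1.79906299e+02,  3.35393065e-03,  1.63340973e+02]), 'width': 0.9983319653535065, 'force': array([-0.02776059, -0.97364394,  0.10141608])}
```

View pics/side0.png

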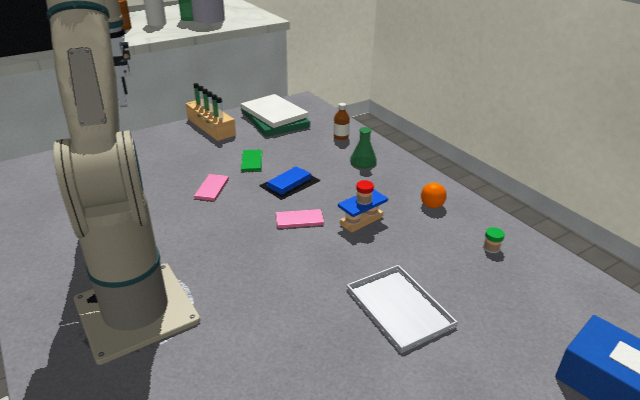

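View pics/top0.png

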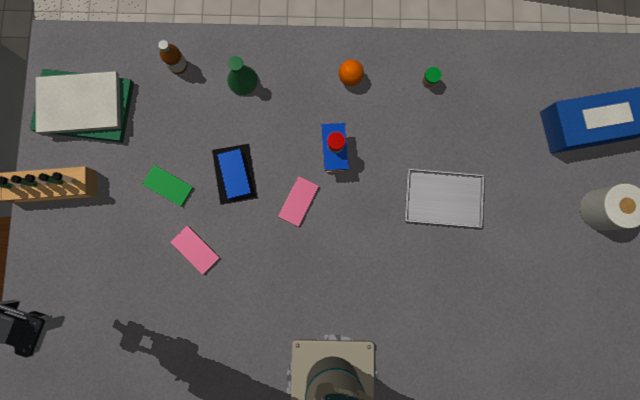

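In the side view the red-lidded jar is at (365,190) on the blue plate (363,203), with the pile at (290,181) and the tray at (402,305). In the top view they are at (336,141), (335,147), (234,174) and (445,199).

Possible mix-ups, in top-view pixels:
- **Jar:** the red lid is at (336,141) and the green lid at (433,77). I choose the red one, which stands on the blue plate.
- **Pile:** blue on the black mat is at (234,174), green at (167,186), and pink at (299,201) and (195,250). I choose the blue one.

Next is a close crop to check these choices.

```bash
python3 - <<'E'
from h import *
t=load('top0')['color'];s=load('side0')['color']
def c(i,x,y,w,h,k): return cv2.resize(i[y:y+h,x:x+w],None,fx=k,fy=k,interpolation=cv2.INTER_CUBIC)
top=c(t,205,110,160,100,5)[:,:,::-1]
a=c(s,325,165,80,75,5);b=c(s,250,150,80,75,5)
cv2.imwrite('pics/ctop.png',top);cv2.imwrite('pics/cside.png',np.hstack([a,b])[:,:,::-1])
E
```

```text
(no output)
```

View pics/ctop.png

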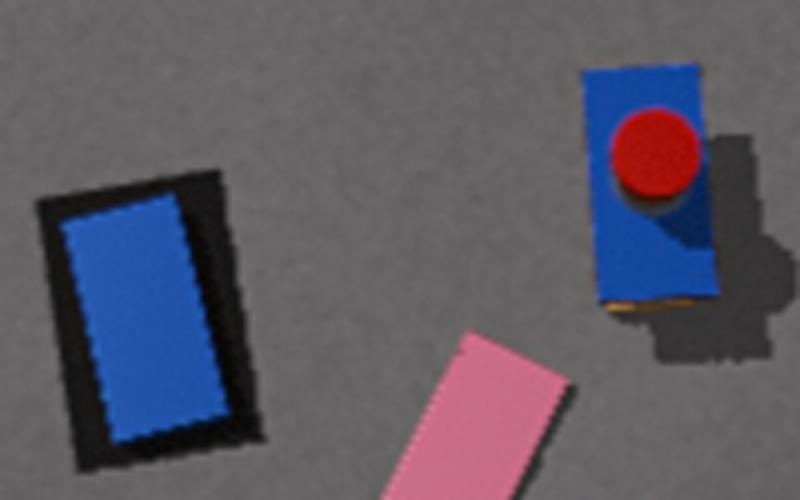

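View pics/cside.png

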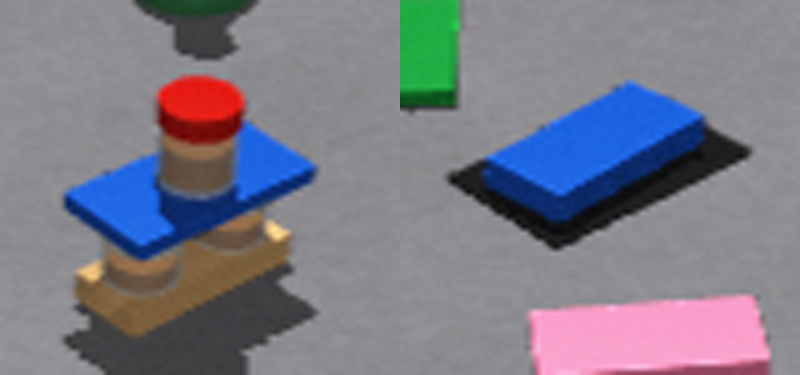

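The crops confirm the choices: the red lid is on the stacked blue plate, and the blue pile is on the black mat. All four top-face corners of both are readable in both views. Triangulating.

```bash
python3 - <<'E'
from h import *
T,S=load('top0'),load('side0')
def t(u,v): return ((u+.5)/5-.5+205,(v+.5)/5-.5+110)
def s(u,v): return ((u+.5)/5-.5+325,(v+.5)/5-.5+165)
def s2(u,v): return ((u-400+.5)/5-.5+250,(v+.5)/5-.5+150)
def quad(nm,tp,sp):
    X=[];
    for a,b in zip(tp,sp):
        x,e1,e2=tri(T,a,S,b); X.append(x); print(nm,x.round(4),round(e1,2),round(e2,2))
    X=np.array(X);c=X.mean(0); dx=X[0]+X[1]-X[2]-X[3]
    print(nm,'c',c.round(4),'yaw',np.degrees(np.arctan2(dx[1],dx[0])),'len',np.linalg.norm(dx)/2)
    z=c[2]; return c
def zonly(nm,tp,z,d=T):
    X=np.array([onz(d,p,z) for p in tp]);c=X.mean(0);dx=X[0]+X[1]-X[2]-X[3];dy=X[0]+X[3]-X[1]-X[2]
    print(nm,z,c.round(4),'yaw',np.degrees(np.arctan2(dx[1],dx[0])),np.degrees(np.arctan2(-dy[0],dy[1])),np.linalg.norm(dx)/2,np.linalg.norm(dy)/2)
tp=[t(583,72),t(700,64),t(717,296),t(601,301)];sp=[s(245,125),s(316,170),s(140,247),s(66,200)]
quad('plate',tp,sp);zonly('plate',tp,.065);zonly('plateS',sp,.065,S)
tp=[t(62,222),t(178,193),t(229,412),t(112,443)];sp=[s2(630,84),s2(705,120),s2(560,195),s2(488,162)]
quad('pile',tp,sp);zonly('pile',tp,.023);zonly('pileS',sp,.023,S)
print('lid',tri(T,t(656,153),S,s(201,99)), onz(T,t(656,153),.113),onz(S,s(201,99),.113))
tp=[(408,170),(484,174),(482,228),(405,222)];sp=[(399,267),(456,322),(404,349),(348,289)]
quad('tray',tp,sp);zonly('tray',tp,.016)
E
```

```text
plate [0.6503 0.0387 0.0596] 0.17 0.11
plate [ 0.6526 -0.0196  0.0635] 0.75 0.51
plate [ 0.5329 -0.0301  0.0657] 0.41 0.29
plate [0.5295 0.0281 0.0612] 0.57 0.38
plate c [0.5913 0.0043 0.0625] yaw 5.008833735516549 len 0.12076468526557817
plate 0.065 [0.5915 0.0039 0.065 ] yaw 5.195371407613833 4.637162454141675 0.11956809855081771 0.05904353044330849
plateS 0.065 [0.5882 0.0014 0.065 ] yaw 3.9456810220173226 6.5116535149330455 0.11863252452160243 0.053418355487728296
pile [0.5728 0.3109 0.0206] 0.68 0.4
pile [0.5889 0.2511 0.021 ] 1.0 0.61
pile [0.4734 0.2187 0.0249] 0.75 0.47
pile [0.4583 0.2785 0.0197] 0.05 0.03
pile c [0.5233 0.2648 0.0216] yaw 15.740541711858393 len 0.11947360037970642
pile 0.023 [0.5245 0.2638 0.023 ] yaw 15.25704220186737 16.08797667437527 0.11994032955726536 0.06232982380489737
pileS 0.023 [0.5211 0.263  0.023 ] yaw 15.106503496779757 16.73045107152792 0.11662247091529826 0.05789800677820694
lid (array([0.59259124, 0.00421927, 0.11328803]), np.float64(0.5271395978176915), np.float64(0.3452235651332222)) [0.59381001 0.00357701 0.113     ] [0.59194575 0.00472259 0.113     ]
tray [ 0.5466 -0.1945  0.01  ] 0.45 0.35
tray [ 0.5345 -0.3902  0.0159] 1.65 1.48
tray [ 0.3975 -0.3851  0.0145] 0.58 0.54
tray [ 0.4089 -0.187   0.0048] 0.38 0.3
tray c [ 0.4719 -0.2892  0.0113] yaw -2.615341828575038 len 0.13757559845360331
tray 0.016 [ 0.4715 -0.2882  0.016 ] yaw -3.5388272087564303 -2.445359577589141 0.14000019353766055 0.20000584269197766
```

```bash
cat >> h.py <<'E'
def go(x,y,z,yaw,tilt=True):
    "tool-axis shift (mm) and turn (deg) from the measured pose to TCP target, pointing down"
    s=arm.state(); r=R.from_euler('xyz',s['tool_rot'],degrees=True); t=R.from_euler('xyz',[180,0,yaw],degrees=True)
    d=r.inv().apply(np.array([x,y,z])-s['eef_pos'])*1e3
    print('t',round(s['time'],2),'shift',d.round(1),'turn',np.degrees((r.inv()*t).as_rotvec()).round(2),'w',round(s['width'],3),'F',np.round(s['force'],1),s['gripper_force'])
E
python3 -c "
from h import *
go(.593,.004,.27,185)"
```

```text
t 0.1 shift [-567.  -475.7   32.7] turn [-9.000e-02 -1.000e-02 -2.166e+01] w 0.998 F [-0.  -1.   0.1] 0.0
```

>>> move_arm(plan="-11 -9 0 0 0 -0.5 1; -34 -28 0 0 0 -1.5 1; -60 -50 0 0 0 -2.5 1; -87 -73 0 0 0 -3.5 1; -115 -96 0 0 0 -4.5 1; -143 -120 0 0 0 -5.5 1; -172 -144 0 0 0 -6.5 1; -200 -168 0 0 0 -7.5 1")

```text
time: 0.77
eef_pos: [0.3304, 0.4026, 0.3024]
tool_rot: [-180.0, -0.0, 170.9]
force: [0.4, 0.3, 0.7]
width: 1.002
gripper_force: 0.0
```

```bash
python3 -c "
from h import *
go(.593,.004,.27,185)"
```

```text
t 0.77 shift [-322.3 -352.    32.6] turn [-3.00e-02 -1.00e-02 -1.41e+01] w 1.002 F [0.4 0.3 0.7] 0.0
```

>>> move_arm(plan="-24 -26 0 0 0 -1 1; -48 -52 0 0 0 -2 1; -72 -79 0 0 0 -3 1; -96 -105 0 0 0 -4 1; -120 -131 0 0 0 -5 1; -144 -157 0 0 0 -6 1; -168 -183 0 0 0 -7 1; -192 -209 0 0 0 -8 1")

```text
time: 1.43
eef_pos: [0.4866, 0.1659, 0.3025]
tool_rot: [-180.0, -0.0, 178.9]
force: [0.6, 0.4, -0.2]
width: 1.002
gripper_force: 0.0
```

```bash
python3 -c "
from h import *
go(.593,.004,.27,185)"
```

```text
t 1.43 shift [-109.6 -159.7   32.4] turn [-0.01 -0.03 -6.11] w 1.002 F [ 0.6  0.4 -0.2] 0.0
```

>>> move_arm(plan="-23 -33 6 0 0 -1 1; -46 -66 12 0 0 -2 1; -66 -96 18 0 0 -3 1; -84 -122 24 0 0 -4 1; -97 -142 28 0 0 -5 1; -106 -155 31 0 0 -6 1; -110 -160 32 0 0 -6.1 1; -110 -160 32 0 0 -6.1 1")

```text
time: 2.1
eef_pos: [0.593, 0.0037, 0.2699]
tool_rot: [-180.0, -0.1, -175.2]
force: [0.1, 0.9, 0.4]
width: 0.999
gripper_force: 0.0
```

```bash
python3 - <<'E'
from h import *
go(.593,.004,.170,185)
s=snap('side','side1'); t=snap('top','top1')
a=cv2.resize(s['color'][90:240,285:445],None,fx=4,fy=4,interpolation=cv2.INTER_CUBIC)
cv2.imwrite('pics/c1.png',a[:,:,::-1])
E
```

```text
t 2.1 shift [-0.1  0.3 99.9] turn [-0.03 -0.05 -0.24] w 0.999 F [0.1 0.9 0.4] 0.0
```

View pics/c1.png

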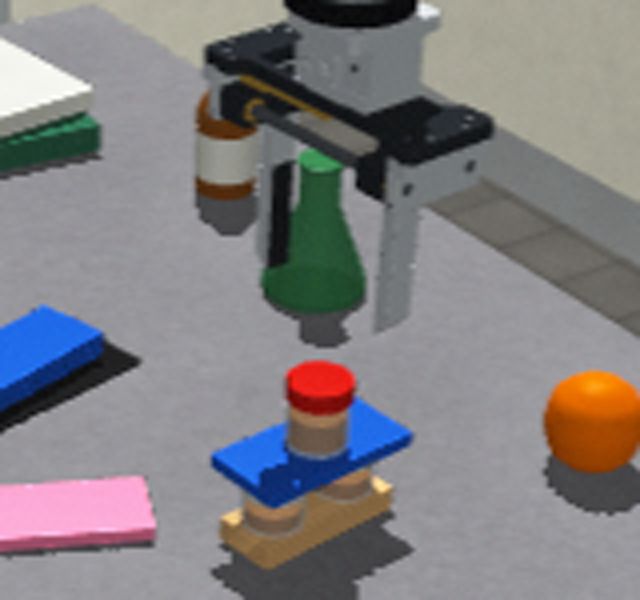

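The gripper hangs over the jar: the fingers are near (272,265) and (392,325) in the crop, with the jar between and below them at (320,400). Descending.

>>> move_arm(plan="0 0 8 0 0 0 1; 0 0 25 0 0 0 1; 0 0 45 0 0 0 1; 0 0 65 0 0 0 1; 0 0 82 0 0 0 1; 0 0 93 0 0 0 1; 0 0 99 0 0 0 1; 0 0 100 0 0 0 1")

```text
time: 2.87
eef_pos: [0.5921, 0.0062, 0.1697]
tool_rot: [180.0, -0.1, -175.0]
force: [-0.2, -0.3, -0.6]
width: 0.999
gripper_force: 0.0
```

>>> move_arm(plan="0 0 0 0 0 0 0.8; 0 0 0 0 0 0 0.65; 0 0 0 0 0 0 0.55; 0 0 0 0 0 0 0.5; 0 0 0 0 0 0 0.4; 0 0 0 0 0 0 0.3; 0 0 0 0 0 0 0.3; 0 0 0 0 0 0 0.3", grip_force=12)

```text
time: 3.53
eef_pos: [0.5928, 0.0053, 0.1707]
tool_rot: [180.0, 0.0, -175.1]
force: [-0.4, -0.6, 0.9]
width: 0.469
gripper_force: 0.0
```

>>> move_arm(plan="0 0 0 0 0 0 0.3; 0 0 0 0 0 0 0.3; 0 0 0 0 0 0 0.3; 0 0 0 0 0 0 0.3", grip_force=12)

```text
time: 3.87
eef_pos: [0.5928, 0.0053, 0.1707]
tool_rot: [-180.0, 0.0, -175.1]
force: [0.3, 0.8, 0.9]
width: 0.467
gripper_force: 12.0
```

```bash
python3 - <<'E'
from h import *
for _ in range(2): print(arm.state()['eef_pos'])
go(.4715,-.2885,.30,155)
E
```

```text
[0.59282567 0.00530366 0.17074954]
[0.59282567 0.00530366 0.17074954]
t 3.87 shift [ 146.1 -282.3 -129.3] turn [0.000e+00 1.000e-02 2.993e+01] w 0.467 F [0.3 0.8 0.9] 12.00010433793068
```

>>> move_arm(plan="0 0 -3 0 0 0 0.3; 0 0 -10 0 0 0 0.3; 0 0 -20 0 0 0 0.3; 0 0 -35 0 0 0 0.3; 0 0 -50 0 0 0 0.3; 0 0 -65 0 0 0 0.3; 0 0 -77 0 0 0 0.3; 0 0 -85 0 0 0 0.3")

```text
time: 4.53
eef_pos: [0.5934, 0.0053, 0.258]
tool_rot: [-180.0, 0.2, -175.1]
force: [0.3, -0.9, -1.5]
width: 0.463
gripper_force: 12.0
```

```bash
python3 - <<'E'
from h import *
go(.4715,-.2885,.26,177)
E
```

```text
t 4.53 shift [ 146.7 -282.3   -2.4] turn [0.01 0.16 7.94] w 0.463 F [ 0.3 -0.9 -1.5] 11.999986320734024
```

>>> move_arm(plan="3 -6 0 0 0 0.3 0.3; 9 -17 0 0 0 0.6 0.3; 17 -33 0 0 0 1 0.3; 27 -52 0 0 0 1.5 0.3; 38 -73 0 0 0 2 0.3; 50 -95 0 0 0 2.6 0.3; 62 -118 0 0 0 3.2 0.3; 74 -141 0 0 0 4 0.3")

```text
time: 5.2
eef_pos: [0.5291, -0.1436, 0.2547]
tool_rot: [-180.0, -0.1, -179.2]
force: [0.1, -0.4, -1.0]
width: 0.465
gripper_force: 12.0
```

```bash
python3 - <<'E'
from h import *
go(.4715,-.2885,.26,177)
E
```

```text
t 5.2 shift [  59.7 -144.    -5.1] turn [-0.01 -0.15  3.84] w 0.465 F [ 0.1 -0.4 -1. ] 12.000575959682465
```

>>> move_arm(plan="10 -23 0 0 0 0.6 0.3; 20 -46 0 0 0 1.2 0.3; 29 -69 0 0 0 1.8 0.3; 38 -91 0 0 0 2.4 0.3; 46 -110 0 0 0 3 0.3; 53 -126 0 0 0 3.5 0.3; 58 -138 0 0 0 3.8 0.3; 60 -144 0 0 0 3.8 0.3")

```text
time: 5.87
eef_pos: [0.4712, -0.289, 0.255]
tool_rot: [-180.0, -0.1, 176.9]
force: [0.4, -0.8, -0.8]
width: 0.468
gripper_force: 12.0
```

```bash
python3 - <<'E'
from h import *
go(.4715,-.2885,.112,177)
E
```

```text
t 5.87 shift [ -0.6   0.6 143. ] turn [-0.03 -0.13 -0.09] w 0.468 F [ 0.4 -0.8 -0.8] 11.999989002943039
```

>>> move_arm(plan="0 0 6 0 0 0 0.3; 0 0 20 0 0 0 0.3; 0 0 42 0 0 0 0.3; 0 0 66 0 0 0 0.3; 0 0 90 0 0 0 0.3; 0 0 110 0 0 0 0.3; 0 0 124 0 0 0 0.3; 0 0 131 0 0 0 0.3")

```text
time: 6.53
eef_pos: [0.4731, -0.2843, 0.1222]
tool_rot: [179.8, -0.2, 177.3]
force: [0.3, 0.7, -1.0]
width: 0.464
gripper_force: 12.0
```

>>> move_arm(plan="0 0 2 0 0 0 0.3; 0 0 4 0 0 0 0.3; 0 0 6 0 0 0 0.3; 0 0 8 0 0 0 0.3; 0 0 9 0 0 0 0.3; 0 0 10 0 0 0 0.3; 0 0 11 0 0 0 0.3; 0 0 11 0 0 0 0.3")

```text
time: 7.2
eef_pos: [0.4736, -0.2865, 0.1137]
tool_rot: [-180.0, 0.0, 177.1]
force: [-0.0, 0.2, -1.2]
width: 0.467
gripper_force: 12.0
```

>>> move_arm(plan="0 0 1 0 0 0 0.3; 0 0 1 0 0 0 0.3; 0 0 2 0 0 0 0.3; 0 0 2 0 0 0 0.3; 0 0 3 0 0 0 0.3; 0 0 3 0 0 0 0.3; 0 0 3 0 0 0 0.3")

```text
time: 7.78
eef_pos: [0.4735, -0.2865, 0.1106]
tool_rot: [180.0, -0.0, 177.1]
force: [0.1, 0.4, -0.8]
width: 0.468
gripper_force: 12.0
```

>>> move_arm(plan="0 0 0.5 0 0 0 0.3; 0 0 0.5 0 0 0 0.3; 0 0 1 0 0 0 0.3; 0 0 1 0 0 0 0.3")

```text
time: 8.12
eef_pos: [0.4736, -0.2865, 0.1098]
tool_rot: [-180.0, 0.0, 177.1]
force: [0.1, 0.5, -1.0]
width: 0.463
gripper_force: 12.0
```

>>> move_arm(plan="0 0 0.5 0 0 0 0.3; 0 0 0.5 0 0 0 0.3; 0 0 1 0 0 0 0.3; 0 0 1 0 0 0 0.3")

```text
time: 8.45
eef_pos: [0.4736, -0.2865, 0.1097]
tool_rot: [-180.0, 0.0, 177.1]
force: [-1.6, 1.3, 9.3]
width: 0.467
gripper_force: 12.0
```

>>> move_arm(plan="0 0 0.5 0 0 0 0.3; 0 0 0.5 0 0 0 0.3; 0 0 1 0 0 0 0.3; 0 0 1 0 0 0 0.3")

```text
time: 8.78
eef_pos: [0.4737, -0.2865, 0.1094]
tool_rot: [-180.0, 0.0, 177.1]
force: [-2.4, 2.4, 16.7]
width: 0.463
gripper_force: 12.0
```

The jar is standing on the tray floor. I'll ease off the pressure, then release.

>>> move_arm(plan="0 0 -1 0 0 0 0.3; 0 0 -1.5 0 0 0 0.3; 0 0 -1.5 0 0 0 0.55; 0 0 -1.5 0 0 0 0.7; 0 0 -1.5 0 0 0 0.9; 0 0 -1.5 0 0 0 1; 0 0 -1.5 0 0 0 1; 0 0 -1.5 0 0 0 1")

```text
time: 9.45
eef_pos: [0.4735, -0.2864, 0.109]
tool_rot: [180.0, -0.0, 177.1]
force: [-0.9, -0.2, 0.8]
width: 0.855
gripper_force: 0.0
```

>>> move_arm(plan="0 0 0 0 0 0 1; 0 0 -5 0 0 0 1; 0 0 -15 0 0 0 1; 0 0 -35 0 0 0 1; 0 0 -60 0 0 0 1; 0 0 -90 0 0 0 1; 0 0 -120 0 0 0 1; 0 0 -145 0 0 0 1")

```text
time: 10.12
eef_pos: [0.4737, -0.2866, 0.2572]
tool_rot: [-179.9, 0.1, 177.1]
force: [0.1, -1.4, -0.2]
width: 1.002
gripper_force: 0.0
```

```bash
python3 - <<'E'
from h import *
go(.591,.004,.26,185)
s=snap('side','side2'); t=snap('top','top2')
f=lambda i,x,y,w,h,k: cv2.resize(i['color'][y:y+h,x:x+w],None,fx=k,fy=k,interpolation=cv2.INTER_CUBIC)
cv2.imwrite('pics/c2.png',np.vstack([np.hstack([f(s,320,160,100,80,4),f(t,310,110,100,80,4)]),np.hstack([f(s,340,230,133,90,3),f(t,390,160,133,90,3)])[:,:800] if 0 else np.hstack([f(s,350,250,100,80,4),f(t,400,160,100,80,4)])])[:,:,::-1][:600])
E
```

```text
t 10.12 shift [-102.7  296.1   -2.9] turn [-0.06  0.11 -7.87] w 1.002 F [ 0.1 -1.4 -0.2] 0.0
```

View pics/c2.png

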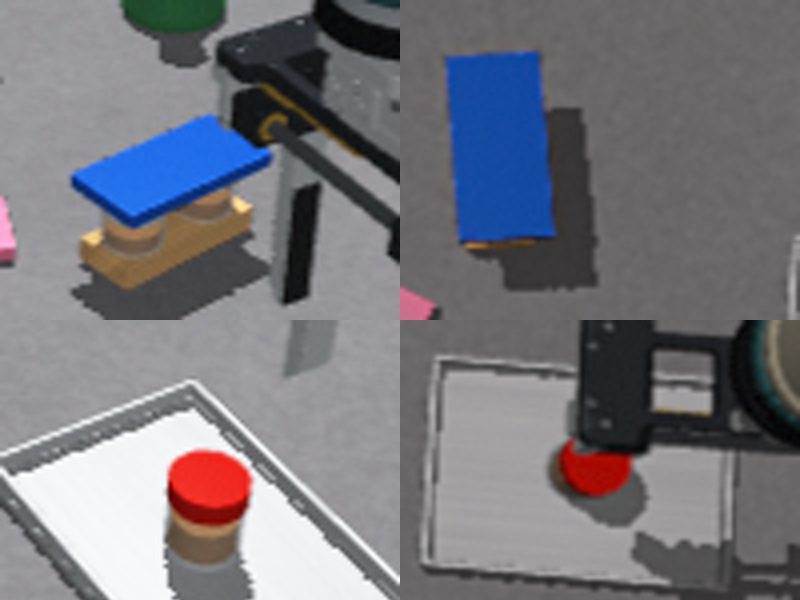

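The jar stands upright in the tray and the plate is still on the two white lids. Now a finer fit of the plate and pile rectangles, using blue masks mapped to their planes in both views.

```bash
python3 - <<'E'
from h import *
def fit(f,win,z):
    d=load(f);x,y,w,h=win;k=6
    im=cv2.resize(d['color'][y:y+h,x:x+w],None,fx=k,fy=k,interpolation=cv2.INTER_CUBIC).astype(int)
    b=im[:,:,2]; m0=(b>1.8*im[:,:,0])&(b>60)
    th=np.percentile(b[m0],70); 
    for fr in(.45,.85):
        m=(m0&(b>fr*th)).astype(np.uint8)
        c=max(cv2.findContours(m,cv2.RETR_EXTERNAL,cv2.CHAIN_APPROX_NONE)[0],key=cv2.contourArea)[:,0]
        W=np.array([onz(d,((u+.5)/k-.5+x,(v+.5)/k-.5+y),z)[:2] for u,v in c])
        (cx,cy),(a,bb),an=cv2.minAreaRect((W*1e4).astype(np.float32))
        if a<bb: an+=90
        an=(an+90)%180-90
        hull=W; M=cv2.moments((W*1e4).astype(np.float32).reshape(-1,1,2))
        print(f,fr,th,'c',round(cx/1e4,4),round(cy/1e4,4),'cm',round(M['m10']/M['m00']/1e4,4),round(M['m01']/M['m00']/1e4,4),'yaw',round(an,2),'size',round(max(a,bb)/10,1),round(min(a,bb)/10,1))
fit('top2',(312,112,45,65),.065); fit('side2',(330,180,65,45),.065)
fit('top0',(210,140,50,65),.023); fit('side0',(255,155,70,50),.023)
d=load('top2');print(onz(d,(400+(595-400+.5)/4-.5,160+(462-320+.5)/4-.5),.052))
E
```

```text
top2 0.45 162.0 c 0.5915 0.004 cm 0.5916 0.0042 yaw 5.29 size 121.5 61.9
top2 0.85 162.0 c 0.5921 0.0047 cm 0.5924 0.0048 yaw 5.26 size 119.9 60.6
side2 0.45 236.0 c 0.5865 0.0017 cm 0.5854 0.0016 yaw 5.4 size 129.4 70.5
side2 0.85 236.0 c 0.59 0.0068 cm 0.5881 0.0065 yaw 5.21 size 118.8 60.5
top0 0.45 170.0 c 0.5241 0.2644 cm 0.5242 0.2644 yaw 15.76 size 123.0 63.6
top0 0.85 170.0 c 0.5241 0.2644 cm 0.5241 0.2643 yaw 15.89 size 119.2 60.2
side0 0.45 227.0 c 0.5162 0.2555 cm 0.516 0.2567 yaw 15.53 size 140.0 80.3
side0 0.85 227.0 c 0.5227 0.2673 cm 0.5224 0.2664 yaw 15.79 size 119.9 61.1
[ 0.47485415 -0.28631641  0.052     ]
```

>>> move_arm(plan="-5 15 0 0 0 -0.5 1; -14 40 0 0 0 -1.5 1; -25 72 0 0 0 -2.5 1; -37 106 0 0 0 -3.5 1; -49 141 0 0 0 -4.5 1; -61 176 0 0 0 -5.5 1; -73 210 0 0 0 -6.5 1; -83 240 0 0 0 -7.5 1")

```text
time: 10.88
eef_pos: [0.5687, -0.0482, 0.254]
tool_rot: [180.0, -0.0, -175.2]
force: [-0.0, 0.1, 0.6]
width: 1.001
gripper_force: 0.0
```

```bash
python3 - <<'E'
from h import *
go(.591,.0057,.20,185.25)
E
```

```text
t 10.88 shift [-26.7  51.8  54. ] turn [ 0.05 -0.02 -0.48] w 1.001 F [-0.   0.1  0.6] 0.0
```

>>> move_arm(plan="-8 16 4 0 0 0 1; -16 31 10 0 0 0 1; -22 43 20 0 0 -0.2 1; -26 50 30 0 0 -0.4 1; -27 52 40 0 0 -0.5 1; -27 52 48 0 0 -0.5 1; -27 52 53 0 0 -0.5 1; -27 52 54 0 0 -0.5 1")

```text
time: 11.55
eef_pos: [0.5901, 0.0015, 0.1987]
tool_rot: [-180.0, -0.2, -175.0]
force: [-0.2, 0.5, 0.5]
width: 1.002
gripper_force: 0.0
```

>>> move_arm(plan="0 0 0 0 0 0 1; 0 0 0 0 0 0 1")

```text
time: 11.72
eef_pos: [0.5912, 0.0022, 0.2004]
tool_rot: [-180.0, 0.0, -174.9]
force: [-0.2, -0.2, -0.1]
width: 1.002
gripper_force: 0.0
```

```bash
python3 - <<'E'
from h import *
go(.591,.0057,.153,185.25)
E
```

```text
t 11.72 shift [-0.1  3.5 47.4] turn [-0.02  0.02 -0.19] w 1.002 F [-0.2 -0.2 -0.1] 0.0
```

>>> move_arm(plan="0 1.5 5 0 0 -0.1 1; 0 3 14 0 0 -0.2 1; 0 3.5 24 0 0 -0.2 1; 0 3.5 34 0 0 -0.2 1; 0 3.5 42 0 0 -0.2 1; 0 3.5 46 0 0 -0.2 1; 0 3.5 47 0 0 -0.2 1; 0 3.5 47 0 0 -0.2 1")

```text
time: 12.38
eef_pos: [0.5906, 0.0065, 0.1526]
tool_rot: [180.0, -0.1, -174.7]
force: [1.0, 0.0, 0.3]
width: 1.0
gripper_force: 0.0
```

>>> move_arm(plan="0 0 0 0 0 0 0.9; 0 0 0 0 0 0 0.8")

```text
time: 12.55
eef_pos: [0.5911, 0.0066, 0.1536]
tool_rot: [-180.0, 0.0, -174.7]
force: [-0.1, 0.1, -0.0]
width: 0.889
gripper_force: 0.0
```

```bash
python3 - <<'E'
from h import *
go(.591,.0057,.153,185.25)
E
```

```text
t 12.55 shift [ 0.2 -0.9  0.6] turn [-0.    0.05  0.09] w 0.889 F [-0.1  0.1 -0. ] 0.0
```

>>> move_arm(plan="0 -1 0.5 0 0 0 0.8; 0 -1 0.5 0 0 0 0.72; 0 -1 0.5 0 0 0 0.68; 0 -1 0.5 0 0 0 0.66; 0 -1 0.5 0 0 0 0.64; 0 -1 0.5 0 0 0 0.6; 0 -1 0.5 0 0 0 0.5; 0 -1 0.5 0 0 0 0.5", grip_force=20)

```text
time: 13.22
eef_pos: [0.591, 0.0058, 0.1528]
tool_rot: [180.0, 0.0, -174.7]
force: [-0.6, 0.8, 0.6]
width: 0.635
gripper_force: 20.0
```

>>> move_arm(plan="0 0 0 0 0 0 0.5; 0 0 0 0 0 0 0.5; 0 0 0 0 0 0 0.5")

```text
time: 13.47
eef_pos: [0.591, 0.0058, 0.1528]
tool_rot: [180.0, 0.0, -174.7]
force: [-0.4, 1.6, 1.9]
width: 0.633
gripper_force: 20.0
```

>>> move_arm(plan="0 0 -2 0 0 0 0.5; 0 0 -6 0 0 0 0.5; 0 0 -14 0 0 0 0.5; 0 0 -26 0 0 0 0.5; 0 0 -40 0 0 0 0.5; 0 0 -54 0 0 0 0.5; 0 0 -65 0 0 0 0.5; 0 0 -72 0 0 0 0.5")

```text
time: 14.13
eef_pos: [0.5916, 0.0055, 0.2269]
tool_rot: [-180.0, 0.2, -174.7]
force: [-0.1, -0.0, -1.0]
width: 0.636
gripper_force: 20.0
```

```bash
python3 - <<'E'
from h import *
go(.5232,.266,.225,195.8)
s=snap('side','side3'); t=snap('top','top3')
f=lambda i,x,y,w,h,k: cv2.resize(i['color'][y:y+h,x:x+w],None,fx=k,fy=k,interpolation=cv2.INTER_CUBIC)
cv2.imwrite('pics/c3.png',np.hstack([f(s,310,110,100,130,4),f(t,280,90,100,130,4)])[:,:,::-1])
E
```

```text
t 14.13 shift [ 43.9 265.7   1.7] turn [ -0.03   0.15 -10.47] w 0.636 F [-0.1 -0.  -1. ] 19.998522698879242
```

View pics/c3.png

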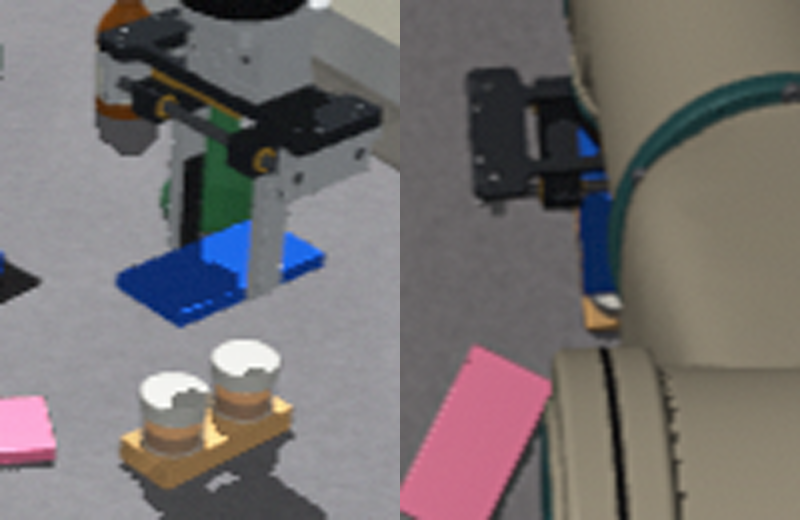

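The side view shows the plate held level across its middle. Both white-lidded jars are still standing in the rack. Carrying the plate to the pile.

>>> move_arm(plan="1 5 0 0 0 -0.3 0.5; 3 16 0 0 0 -0.8 0.5; 5 31 0 0 0 -1.4 0.5; 8 49 0 0 0 -2.1 0.5; 11 68 0 0 0 -2.8 0.5; 14 88 0 0 0 -3.6 0.5; 18 108 0 0 0 -4.4 0.5; 21 128 0 0 0 -5.2 0.5")

```text
time: 14.9
eef_pos: [0.5565, 0.134, 0.2239]
tool_rot: [179.9, -0.1, -169.3]
force: [0.4, 0.4, -0.7]
width: 0.634
gripper_force: 20.0
```

```bash
python3 - <<'E'
from h import *
go(.5232,.266,.225,195.8)
E
```

```text
t 14.9 shift [  8.1 135.9  -0.9] turn [ 0.06 -0.11 -5.08] w 0.634 F [ 0.4  0.4 -0.7] 19.997821748256683
```

>>> move_arm(plan="1 20 0 0 0 -0.8 0.5; 2 41 0 0 0 -1.6 0.5; 4 62 0 0 0 -2.4 0.5; 5 83 0 0 0 -3.2 0.5; 6 102 0 0 0 -3.9 0.5; 7 119 0 0 0 -4.5 0.5; 8 131 0 0 0 -4.9 0.5; 8 136 0 0 0 -5 0.5")

```text
time: 15.57
eef_pos: [0.5233, 0.2669, 0.2241]
tool_rot: [179.9, -0.1, -164.2]
force: [-0.2, 1.0, -0.1]
width: 0.635
gripper_force: 20.0
```

```bash
python3 - <<'E'
from h import *
go(.5232,.266,.14,195.8)
E
```

```text
t 15.57 shift [ 0.3 -1.  84.1] turn [ 0.1  -0.08  0.03] w 0.635 F [-0.2  1.  -0.1] 19.99844402074814
```

>>> move_arm(plan="0 0 4 0 0 0 0.5; 0 0 13 0 0 0 0.5; 0 0 27 0 0 0 0.5; 0 0 43 0 0 0 0.5; 0 0 59 0 0 0 0.5; 0 0 73 0 0 0 0.5; 0 0 82 0 0 0 0.5; 0 0 84 0 0 0 0.5")

```text
time: 16.23
eef_pos: [0.5247, 0.2614, 0.1384]
tool_rot: [-179.9, -0.2, -164.6]
force: [-0.2, 0.1, -0.2]
width: 0.632
gripper_force: 20.0
```

>>> move_arm(plan="0 0 0 0 0 0 0.5; 0 0 0 0 0 0 0.5; 0 0 0 0 0 0 0.5")

```text
time: 16.48
eef_pos: [0.5259, 0.2633, 0.1414]
tool_rot: [180.0, 0.1, -164.5]
force: [0.2, 0.6, -0.8]
width: 0.635
gripper_force: 20.0
```

```bash
python3 - <<'E'
from h import *
go(.5232,.266,.13,195.8)
s=snap('side','side4'); t=snap('top','top4')
f=lambda i,x,y,w,h,k: cv2.resize(i['color'][y:y+h,x:x+w],None,fx=k,fy=k,interpolation=cv2.INTER_CUBIC)
cv2.imwrite('pics/c4.png',np.hstack([f(s,245,120,80,100,5),f(t,195,120,80,100,5)])[:,:,::-1])
E
```

```text
t 16.48 shift [ 1.9  3.3 11.4] turn [ 0.01  0.08 -0.29] w 0.635 F [ 0.2  0.6 -0.8] 19.998447597026825
```

View pics/c4.png

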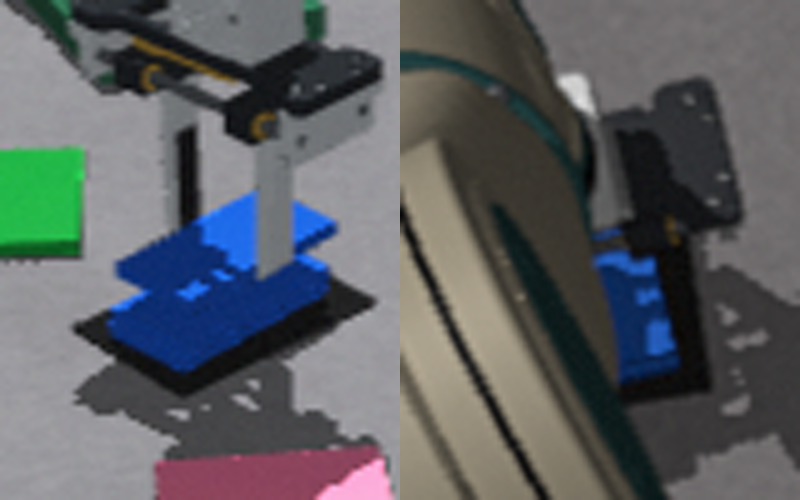

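The plate is level about 20 mm above the pile at (240,260) and the yaw matches. The small sideways error comes from lag, so I correct it while lowering.

>>> move_arm(plan="1 1 1 0 0 0 0.5; 2 2 2 0 0 -0.2 0.5; 2 3.3 4 0 0 -0.3 0.5; 2 3.3 6 0 0 -0.3 0.5; 2 3.3 8 0 0 -0.3 0.5; 2 3.3 10 0 0 -0.3 0.5; 2 3.3 11 0 0 -0.3 0.5; 2 3.3 11 0 0 -0.3 0.5")

```text
time: 17.25
eef_pos: [0.5224, 0.2658, 0.1293]
tool_rot: [-180.0, -0.0, -164.2]
force: [0.1, 1.0, -0.7]
width: 0.637
gripper_force: 20.0
```

>>> move_arm(plan="0 0 0 0 0 0 0.5; 0 0 0 0 0 0 0.5")

```text
time: 17.42
eef_pos: [0.5226, 0.2659, 0.1297]
tool_rot: [180.0, 0.0, -164.2]
force: [0.1, 0.1, -1.0]
width: 0.636
gripper_force: 20.0
```

```bash
python3 - <<'E'
from h import *
go(.5232,.266,.1208,195.8)
E
```

```text
t 17.42 shift [-0.6 -0.1  8.9] turn [0.   0.   0.04] w 0.636 F [ 0.1  0.1 -1. ] 19.998371601104736
```

>>> move_arm(plan="-0.5 0 1.5 0 0 0 0.5; -0.5 0 3 0 0 0 0.5; -0.5 0 4.5 0 0 0 0.5; -0.5 0 6 0 0 0 0.5; -0.5 0 7 0 0 0 0.5; -0.5 0 7.5 0 0 0 0.5; -0.5 0 8 0 0 0 0.5; -0.5 0 8 0 0 0 0.5")

```text
time: 18.08
eef_pos: [0.523, 0.2661, 0.1216]
tool_rot: [180.0, -0.0, -164.2]
force: [-0.2, -0.9, -1.3]
width: 0.633
gripper_force: 20.0
```

>>> move_arm(plan="0 0 0.3 0 0 0 0.5; 0 0 0.6 0 0 0 0.5; 0 0 0.6 0 0 0 0.5")

```text
time: 18.33
eef_pos: [0.5231, 0.2661, 0.121]
tool_rot: [180.0, -0.0, -164.2]
force: [-0.2, 0.8, -1.2]
width: 0.635
gripper_force: 20.0
```

>>> move_arm(plan="0 0 0.3 0 0 0 0.5; 0 0 0.6 0 0 0 0.5; 0 0 0.6 0 0 0 0.5")

```text
time: 18.58
eef_pos: [0.5231, 0.2661, 0.1208]
tool_rot: [180.0, 0.0, -164.2]
force: [-0.1, -0.0, 2.1]
width: 0.631
gripper_force: 20.0
```

>>> move_arm(plan="0 0 0.3 0 0 0 0.5; 0 0 0.3 0 0 0 0.62; 0 0 0.3 0 0 0 0.66; 0 0 0.3 0 0 0 0.7; 0 0 0.3 0 0 0 0.75; 0 0 0.3 0 0 0 0.85; 0 0 0.3 0 0 0 0.9; 0 0 0.3 0 0 0 0.9")

```text
time: 19.25
eef_pos: [0.523, 0.2661, 0.1201]
tool_rot: [180.0, -0.0, -164.2]
force: [0.6, 0.2, 0.5]
width: 0.894
gripper_force: 0.0
```

>>> move_arm(plan="0 0 0 0 0 0 0.9; 0 0 -3 0 0 0 0.9; 0 0 -10 0 0 0 1; 0 0 -25 0 0 0 1; 0 0 -45 0 0 0 1; 0 0 -70 0 0 0 1; 0 0 -100 0 0 0 1; 0 0 -130 0 0 0 1")

```text
time: 19.92
eef_pos: [0.5227, 0.2659, 0.2518]
tool_rot: [-180.0, -0.0, -164.2]
force: [-0.7, 0.3, -0.2]
width: 1.0
gripper_force: 0.0
```

>>> move_arm(plan="10 -10 -10 0 0 0 1; 30 -30 -20 0 0 0 1; 50 -60 -20 0 0 0 1; 60 -90 -20 0 0 0 1; 60 -120 -20 0 0 0 1; 60 -150 -20 0 0 0 1; 60 -180 -20 0 0 0 1; 60 -200 -20 0 0 0 1")

```text
time: 20.58
eef_pos: [0.5204, 0.054, 0.271]
tool_rot: [-179.9, 0.1, -164.3]
force: [1.1, -0.0, -0.7]
width: 1.002
gripper_force: 0.0
```

```bash
python3 - <<'E'
from h import *
s=snap('side','side5'); t=snap('top','top5')
f=lambda i,x,y,w,h,k: cv2.resize(i['color'][y:y+h,x:x+w],None,fx=k,fy=k,interpolation=cv2.INTER_CUBIC)
cv2.imwrite('pics/c5.png',np.vstack([np.hstack([f(s,250,145,80,60,5),f(t,200,140,80,60,5)]),np.hstack([f(s,330,160,133,95,3),f(t,310,100,134,95,3)])[:,:800]])[:,:,::-1])
E
```

```text
(no output)
```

View pics/c5.png

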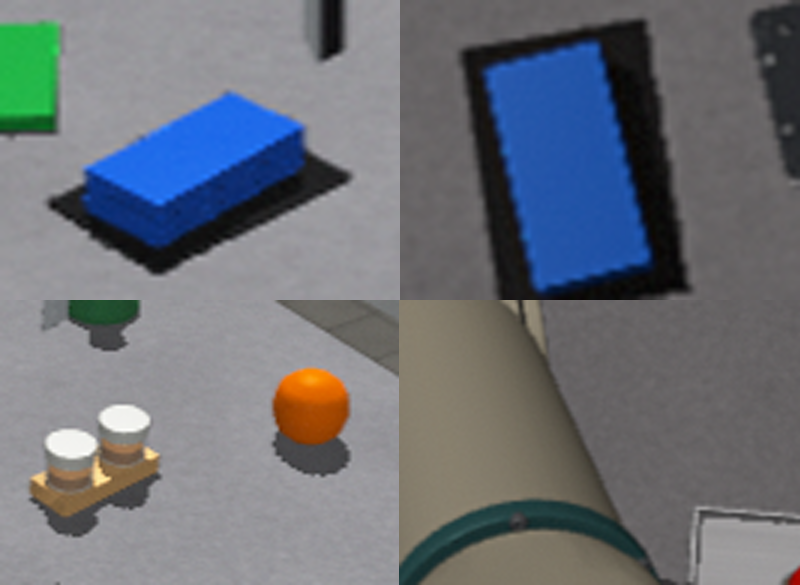

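The new plate lies flush on the pile at side crop (195,150), the vertical edges run straight, and the jars and rack are undisturbed. A quick numeric check of alignment and jar position, then I hand in.

```bash
python3 - <<'E'
from h import *
for f,(x,y,w,h) in (('top5',(205,140,55,65)),('side5',(255,150,70,50))):
    d=load(f);k=6
    im=cv2.resize(d['color'][y:y+h,x:x+w],None,fx=k,fy=k,interpolation=cv2.INTER_CUBIC).astype(int);b=im[:,:,2]
    m0=(b>1.8*im[:,:,0])&(b>60);m=(m0&(b>.85*np.percentile(b[m0],70))).astype(np.uint8)
    c=max(cv2.findContours(m,cv2.RETR_EXTERNAL,cv2.CHAIN_APPROX_NONE)[0],key=cv2.contourArea)[:,0]
    W=np.array([onz(d,((u+.5)/k-.5+x,(v+.5)/k-.5+y),.033)[:2] for u,v in c])
    print(f,cv2.minAreaRect((W*1e4).astype(np.float32)))
c=load('side5')['color'].astype(int);m=(c[:,:,0]>150)&(c[:,:,1]<60)&(c[:,:,2]<60);v,u=np.nonzero(m[230:350,340:460]);print(u.mean()+340,v.mean()+230,len(u))
E
```

```text
top5 ((5238.9775390625, 2639.986572265625), (1191.3994140625, 598.87646484375), 15.752711296081543)
side5 ((5224.7685546875, 2668.953369140625), (1198.974365234375, 610.5118408203125), 15.647703170776367)
401.98198198198196 289.7027027027027 222
```

```bash
python3 -c "
from rig import arm
print(arm.close_job())"
```

```text
the job is handed in; nothing more can be done
None
```

The job is handed in at about 21 s of the 58 s allowed: the red-lidded jar stands upright in the tray, and the blue plate lies on the pile within about 0.5 mm and 0.2° of the plate below.

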